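# Bolt the tester's guard shut past its spring catch

## Task

Bolt the guard of the blue bench tester shut: press the red spring catch down with one fingertip and, keeping it down all the way, push the bolt's black knob with the other fingertip until the bolt is fully home in the keeper on the guard. Only when it is home let the catch spring back up, so that it locks the bolt, and leave everything clear. Nothing is to be picked up, and the loose things on the tester and the bench stay where they are.

Things in the scene. Friction and masses are not known exactly. Their poses are not given: they have to be found in the camera images.
- tester: Bench tester, fixed: blue case 200 x 300 x 70 mm (x, y, z), white deck on top at z = 70 mm. Origin: centre of its underside, z up. A clear guard dome, already shut, at its +y end. On the deck towards -y two lines run along y: the steel bolt at x = +30 mm and the red spring catch at x = -30 mm. Bolt guides and keeper reach z = 95 mm, the black catch housing 88 mm, the dome 100 mm
- keeper (a point): Middle of the steel keeper staple beside the guard dome, on the bolt's line, 84 mm above the bench: the bolt's tip goes into it (tester +y)
- bolt_knob (a point): Centre of the top of the bolt's black upright knob, 132 mm above the bench; moves with it; axes as the tester's. Knob: 28 mm wide (x), 10 mm thick (y, the way it slides), black 28 mm down from this point, open space on both y sides. The bolt rod below tops out at 90 mm, three small steel teeth beside the rod (towards the catch) at 96 mm
- catch_pad (a point): Centre of the top of the red catch pad, a flat bar 22 mm wide (x), 116 mm long (y), 5 mm thick, 112 mm above the bench when up; moves with it; axes as the tester's. It lies 60 mm in -x from the bolt's line, and reaches from 55 mm behind the knob's place at bolt = 0 to 5 mm past its place at home, so a finger can press it and slide along it
- bolt (a joint): Travel of the bolt in m along the tester's +y: 0 withdrawn, 0.055 fully home in the keeper (end stop). Starts at 0 to 0.010. Friction 2.5 N, no spring. With the catch up it is stopped at 0.013 by its teeth; if let up on the way, the catch snaps up between the teeth and stops it again; once home, the raised catch bars the way back
- catch (a joint): How far the catch pad is pressed straight down, in m: 0 up, 0.010 fully down (end stop). Spring: 2 N at the top, 7 N fully down; springs back up when let go. The bolt is free from about 0.005 on
- weight: Loose brass weight, upright cylinder 24 mm across, 30 mm high, standing on the tester's deck beyond the bolt (tester +x); leave alone. Origin: centre of its underside
- thumb_nut: Loose steel thumb nut, 22 mm across, 22 mm high, on the tester's deck on the near side (tester -x); leave alone. Origin: centre of its underside
- screwdriver: Loose screwdriver, 180 mm long, red handle 26 mm thick, on the bench in front of the tester; leave alone. Origin: under its middle
- basket: Loose red plastic basket 200 x 260 x 90 mm at the robot's right; leave alone. Origin: centre of its underside
- jar: Loose amber jar, 60 mm across, 85 mm high, at the robot's left; leave alone. Origin: centre of its underside
- bowl: Loose steel bowl, 120 mm across, 50 mm high, at the robot's left; leave alone. Origin: centre of its underside
- bottle: Loose white bottle with red cap, 60 mm across, 150 mm high, at the robot's left; leave alone. Origin: centre of its underside

How it is judged:
On the way, in this order (a step that is already met when the one before it is completed fails the run):
1. the catch is pressed down while the bolt is still withdrawn (value of joint catch above 0.0055 m and value of joint bolt below 0.017 m), for 0.1 s.
2. the bolt is pushed fully home with the catch still held down (value of joint bolt above 0.0515 m and value of joint catch above 0.0045 m), for 0.1 s.
At the end, for the whole second after the job is handed in: the bolt is home (0.0505 m or more of its 0.055 m travel) and at rest, the catch is back up (pressed less than 2 mm) and locks it, and the loose things are at rest where they stood (value of joint bolt above 0.0505 m and value of joint catch below 0.002 m and velocity of joint bolt below 0.005 m/s and linear speed of each of weight, thumb_nut, screwdriver, basket, jar, bowl, bottle below 0.02 m/s); the robot touches nothing.
It fails at once if the catch came up while the bolt was on its way (between 18 and 46 mm) (value of joint bolt between 0.018 and 0.046 m and value of joint catch below 0.0035 m).
It fails at once if a loose thing on the tester was lifted, knocked over or moved by more than 15 mm (distance of any of weight, thumb_nut from where it was at the start of the episode above 0.015 m or angle between any of weight, thumb_nut's own z axis and vertical above 0.5 rad).
It fails at once if a loose thing on the bench was lifted, knocked over or moved by more than 15 mm (distance of any of screwdriver, basket, jar, bowl, bottle from where it was at the start of the episode above 0.015 m or angle between any of screwdriver, basket, jar, bowl, bottle's own z axis and vertical above 0.5 rad).
It also fails if it takes over 43 s, if anything falls off the work surface, if the arm or the gripper's body presses on something with over 40 N, if the wrist force passes 120 N, or if a joint passes its speed limit or range.

## Robot

A 6-joint arm with a two-finger parallel gripper is mounted at the origin on the work surface. World frame = base frame: x ahead of the robot, y to its left, z up, the work surface at z = 0. Lengths are in m, angles in rad, forces in N, time in s.
With the tool pointing down it reaches from about 0.375 to 0.975 m from the base axis. Payload 3.8 kg.
Tool frame: the origin (TCP) lies at the very end of the fingers, on their centre line; the grasp point (between the pads) lies 19 mm behind it; z points along the fingers, y is the line along which they close (so a half turn about z gives the same grasp; the last joint's range is limited). The gripper opens to 85 mm and grips with 20 to 120 N. Pads are 22 mm wide; open, the fingers measure 114 mm over their backs; the gripper's body (76 mm by 85 mm) begins 54 mm behind the grasp point. The pads swing forward as they close: fully open they stand 13 mm farther back than shut.
Start: joints at [1.25, 0.264, 1.604, -0, 1.274, -0.037], TCP at [0.189, 0.648, 0.231] pointing down, gripper open.
Joint ranges: [-2.63, 2.63], [-0.94, 2.18], [0.31, 2.57], [-1.31, 4.45], [0, 2.66], [-2.55, 2.55]. Speed limits (rad/s): [2.57, 2.57, 3.14, 3.14, 3.14, 3.14].

## Interface

Orientations are given as a rotation vector (axis times angle).
In Python, from workcell import read_state, read_camera, calibration, finish_job gives the robot as it stands.
- The arm moves only by the tool step_arm, never from a script. Its argument "commands" is a list of rows, each an object of numbers: "fingers": the gripper's target within -1 to 1 (shut at 1, half-way at 0, fully open at -1); "dx", "dy", "dz": the shift along the tool's x, y, z in m; "roll": the turn about the tool's z in degrees. In form: [{"fingers": .., "dx": .., "dy": .., "dz": .., "roll": ..}, ...]. A call has 1 to 8 rows; each row is the pose to reach, as a shift and turn from the pose commanded when the call began, along the tool's axes at that moment; what a row does not reach only later rows make up. A row lasts 1/8 s, in which the tool goes at most 62.5 mm and 10.7 degrees, less where a joint would pass 70% of its speed; a pose out of reach is approached as far as the arm can. A call with a gripper value outside its range is refused whole. The fingers move at their own pace and stop on an object; "squeeze" is the grip in N (left out, the last holds). Time passes only in rows, so rows that repeat a pose let the fingers close. It gives the time, the measured TCP pose, the force, the opening and the grip force at its end, in the units of the state.
- read_state(): the state, without advancing time (a new reading comes with each control period).
- read_camera(name): name is "side" or "top" or "wrist"; returns (picture, depth): 420x560x3 uint8, blue, green, red; 420x560 float32, m along the optical axis (not along the pixel's ray), 0 where there is no reading.
- calibration(name): a dict with "intrinsics" (3x3 intrinsics, pixels), "world_to_cam" (4x4, takes a point from world to camera coordinates). Camera axes: x right, y up, looking along -z (the intrinsics and any distortion apply to the point x, -y, -z); pixel columns grow to the right and rows downward; lengths in m; the calibration is good to about 2 mm. The wrist camera is an equidistant fisheye: a pixel r from the principal point sees the ray r / f radians off the axis. A picture is of the moment at which its call begins: read the wrist's pose just before it. calibration takes no time and is no camera call; for the wrist camera it gives the pose at the moment of the call.
- finish_job(): hands the job in; it is judged then, once.
The state is a dict: "time": time; "q": joint angles; "joint_vel": joint speeds; "joint_torque": joint torques, N m; "tool_pos": TCP position; "tcp_rot": TCP orientation; "wrist_force": force on the tool from outside, world axes, zero at the start; "torque": the same for the moment, N m; "width": opening from 0.0 (shut) to 1.0 (fully open); "grip_force": force on a finger pad.
Only numpy, scipy, OpenCV 4.12 (cv2) and the standard library are available. Lean on these libraries where they do the work, as an engineer would, in place of code of your own. Each camera call takes 0.05 s, during which the arm holds its last target. There are 200 camera calls.

## Working session

There is one attempt and no reset: what is moved stays moved. The work goes in short steps, Python scripts to look and compute and a tool call to move; the robot and the scene stay as the last step left them, time stands still between calls to the robot, and variables do not carry over. Pictures are saved under pics/ and viewed, at most 10 in all, crops included, and the job is handed in when it is done.

Besides the shell and the picture viewer there is one more tool, called after "Request:" by a JSON object that holds its "op" and its "data", one argument or row to a line. step_arm: Moves the arm, as the interface text tells. Its arguments: {"type":"object","properties":{"commands":{"type":"array","items":{"type":"object","properties":{"fingers":{"type":"number"},"dx":{"type":"number"},"dy":{"type":"number"},"dz":{"type":"number"},"roll":{"type":"number"}}}},"squeeze":{"type":"number"}},"required":["commands"]}

```bash
mkdir -p pics
cat > h.py <<'E'
import numpy as np,cv2
from workcell import *
def grab(n):
    c=calibration(n);p,d=read_camera(n);np.savez(f'{n}.npz',p=p,d=d,K=c['intrinsics'],T=c['world_to_cam']);return p
def world(n,u,v,z=None):
    f=np.load(f'{n}.npz');K=f['K'];Ti=np.linalg.inv(f['T'])
    r=np.array([(u-K[0,2])/K[0,0],-(v-K[1,2])/K[1,1],-1])
    if z is None: s=np.median(f['d'][v-1:v+2,u-1:u+2])
    else: s=(z-Ti[2,3])/(Ti[:3,:3]@r)[2]
    return Ti[:3,:3]@(r*s)+Ti[:3,3]
E
python3 - <<'E'
from h import *
s=read_state();print({k:np.round(s[k],3) for k in s})
for n in('top','side'): cv2.imwrite(f'pics/{n}1.png',cv2.resize(grab(n),(800,600)));print(calibration(n))
E
```

```text
{'time': np.float64(0.0), 'q': array([ 1.25 ,  0.265,  1.605, -0.   ,  1.274, -0.037]), 'joint_vel': array([ 0.   ,  0.002,  0.002,  0.001, -0.001, -0.001]), 'joint_torque': array([-0.0000e+00, -5.1512e+01, -3.6730e+01, -0.0000e+00,  1.3000e-02,
       -0.0000e+00]), 'tool_pos': array([0.189, 0.647, 0.23 ]), 'tcp_rot': array([-4.44e-01, -3.11e+00,  3.00e-03]), 'wrist_force': array([ 1.367, -0.018, -0.245]), 'torque': array([ 0.028, -0.005, -0.011]), 'grip_force': np.float64(0.0), 'width': np.float64(1.0)}
{'intrinsics': array([[530.58953934,   0.        , 286.999395  ],
       [  0.        , 530.58953934, 212.7740189 ],
       [  0.        ,   0.        ,   1.        ]]), 'world_to_cam': array([[ 0.00434917, -0.99997133, -0.00619914, -0.02730259],
       [ 0.98484906,  0.00320854,  0.17338408, -0.53991791],
       [-0.17335921, -0.00685929,  0.98483477, -1.65223118],
       [ 0.        ,  0.        ,  0.        ,  1.        ]])}
{'intrinsics': array([[445.24247596,   0.        , 276.72905393],
       [  0.        , 445.24247596, 208.69365808],
       [  0.        ,   0.        ,   1.        ]]), 'world_to_cam': array([[ 0.89904269, -0.43774134,  0.01023538, -0.48540655],
       [ 0.23834157,  0.50885293,  0.8272013 , -0.19352504],
       [-0.36730851, -0.74124977,  0.56181246, -1.13574337],
       [ 0.        ,  0.        ,  0.        ,  1.        ]])}
```

View pics/top1.png

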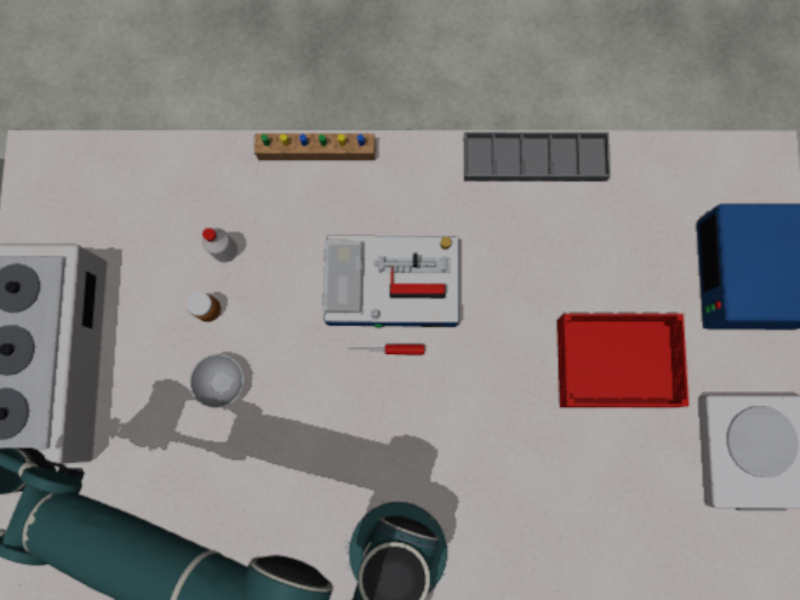

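View pics/side1.png

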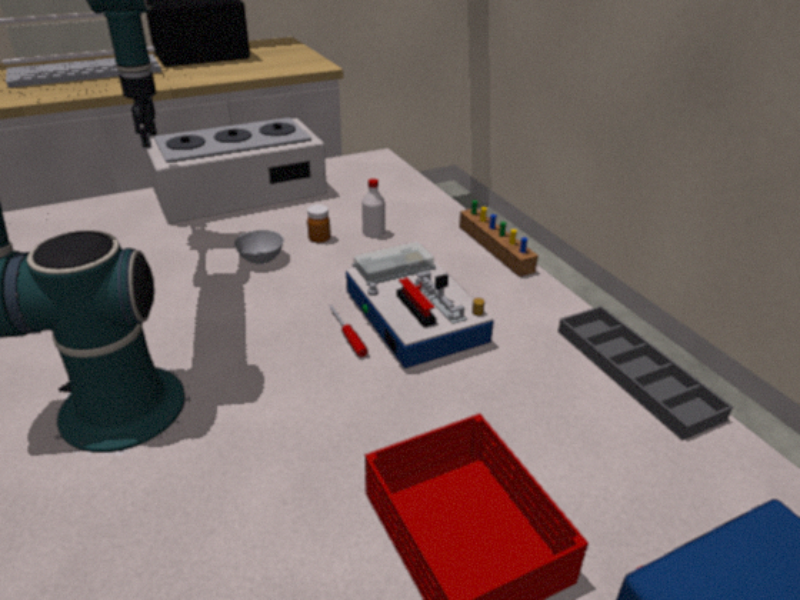

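The top view shows the tester at about (325–460, 235–325), with the knob near (416,260) and the red pad near (418,290). The dome is at its left (+y) end. I'll enlarge this area next.

Run:
```python
from h import *
p=np.load('top.npz')['p'][160:235,222:327]
cv2.imwrite('pics/topc.png',cv2.resize(p,None,fx=7.5,fy=7.5,interpolation=cv2.INTER_CUBIC))
```

```text
(no output)
```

View pics/topc.png

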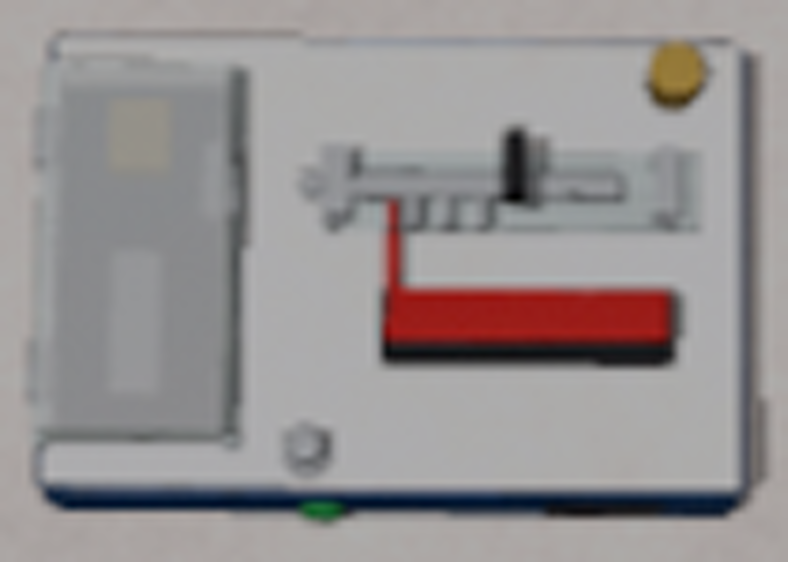

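Run:
```python
from h import *
def w(a,b,z): 
    r=world('top',222+a/7.5-.43,160+b/7.5-.43,z);return np.round(r*1000,1)
print('knob',w(515,163,.132))
for n,a,b,z in[('padR',675,317,.112),('padL',388,317,.112),('padmid',531,317,.112),('deckTL',58,38,.07),('deckTR',742,42,.07),('deckBL',40,488,.07),('deckBR',742,492,.07),('keeper',322,182,.084),('weighttop',678,70,.1),('nuttop',307,443,.092)]: print(n,w(a,b,z))
```

```text
knob [623.3 -35.4 132. ]
padR [ 563.1 -101.4  112. ]
padL [562.8  16.8 112. ]
padmid [563.  -42.1 112. ]
deckTL [692.4 160.6  70. ]
deckTR [ 691.4 -132.2   70. ]
deckBL [497.4 163.7  70. ]
deckBR [ 496.7 -130.9   70. ]
keeper [626.2  46.1  84. ]
weighttop [ 671.1 -103.6  100. ]
nuttop [513.3  50.6  92. ]
```

Request:
{"op": "step_arm", "data": {
  "commands": [
    {"dx": -0.04, "dy": -0.039, "roll": 6, "fingers": -0.1},
    {"dx": -0.08, "dy": -0.078, "roll": 12, "fingers": -0.1},
    {"dx": -0.12, "dy": -0.117, "roll": 18, "fingers": -0.1},
    {"dx": -0.16, "dy": -0.156, "roll": 24, "fingers": -0.1},
    {"dx": -0.2, "dy": -0.195, "roll": 30, "fingers": -0.1},
    {"dx": -0.24, "dy": -0.234, "roll": 36, "fingers": -0.1},
    {"dx": -0.28, "dy": -0.273, "roll": 42, "fingers": -0.1},
    {"dx": -0.32, "dy": -0.312, "roll": 48, "fingers": -0.1}
  ]
}}

```text
invalid input
```

```bash
cat > s.py <<'E'
from h import *
import sys
from scipy.spatial.transform import Rotation as Ro
s=read_state();R=Ro.from_rotvec(s['tcp_rot']).as_matrix()
print(np.round(s['time'],2),np.round(s['tool_pos'],4),'w',np.round(s['width'],3),'F',np.round(s['wrist_force'],1),'yaw tool y',np.round(np.degrees(np.arctan2(R[1,1],R[0,1])),2),'z',np.round(R[:,2],3))
if len(sys.argv)>3: print('shift',np.round(R.T@(np.array(sys.argv[1:4],float)-s['tool_pos']),4))
E
python3 s.py .593 -.062 .2
```

```text
0.1 [0.1888 0.6474 0.2301] w 1.001 F [-0.4 -0.6  0.8] yaw tool y 73.74 z [-0.001 -0.002 -1.   ]
shift [-0.5867 -0.5678  0.0312]
```

Request:
{"op": "step_arm", "data": {
  "commands": [
    {"fingers": -0.1, "dx": -0.04, "dy": -0.039, "dz": 0, "roll": 6},
    {"fingers": -0.1, "dx": -0.08, "dy": -0.078, "dz": 0, "roll": 12},
    {"fingers": -0.1, "dx": -0.12, "dy": -0.117, "dz": 0, "roll": 18},
    {"fingers": -0.1, "dx": -0.16, "dy": -0.156, "dz": 0, "roll": 24},
    {"fingers": -0.1, "dx": -0.2, "dy": -0.195, "dz": 0, "roll": 30},
    {"fingers": -0.1, "dx": -0.24, "dy": -0.234, "dz": 0, "roll": 36},
    {"fingers": -0.1, "dx": -0.28, "dy": -0.273, "dz": 0, "roll": 42},
    {"fingers": -0.1, "dx": -0.32, "dy": -0.312, "dz": 0, "roll": 48}
  ],
  "squeeze": 40
}}

```text
time: 1.1
tool_pos: [0.4091, 0.2571, 0.231]
tcp_rot: [-1.675, -2.658, 0.0]
wrist_force: [1.1, 0.5, -1.0]
width: 0.55
grip_force: 0.0
```

```bash
python3 s.py .593 -.062 .2
```

```text
1.1 [0.4091 0.2571 0.231 ] w 0.55 F [ 1.1  0.5 -1. ] yaw tool y 25.56 z [-0. -0. -1.]
shift [-0.3672  0.0282  0.031 ]
```

Request:
{"op": "step_arm", "data": {
  "commands": [
    {"fingers": -0.1, "dx": -0.046, "dy": 0.0035, "dz": 0, "roll": 3.2},
    {"fingers": -0.1, "dx": -0.092, "dy": 0.007, "dz": 0, "roll": 6.4},
    {"fingers": -0.1, "dx": -0.138, "dy": 0.0105, "dz": 0, "roll": 9.6},
    {"fingers": -0.1, "dx": -0.184, "dy": 0.014, "dz": 0, "roll": 12.8},
    {"fingers": -0.1, "dx": -0.23, "dy": 0.0175, "dz": 0, "roll": 16},
    {"fingers": -0.1, "dx": -0.276, "dy": 0.021, "dz": 0, "roll": 19.2},
    {"fingers": -0.1, "dx": -0.322, "dy": 0.0245, "dz": 0.0, "roll": 22.4},
    {"fingers": -0.1, "dx": -0.367, "dy": 0.028, "dz": 0.0, "roll": 25.6}
  ]
}}

```text
time: 2.1
tool_pos: [0.5937, -0.061, 0.2307]
tcp_rot: [-2.221, -2.221, 0.001]
wrist_force: [0.8, 0.7, 0.1]
width: 0.55
grip_force: 0.0
```

```bash
python3 s.py .593 -.062 .15
python3 - <<'E'
from h import *
cv2.imwrite('pics/w1.png',grab('wrist'));f=np.load('wrist.npz');print(f['K'],f['T'])
p=grab('side');cv2.imwrite('pics/s2.png',cv2.resize(p[140:260,220:380],None,fx=5,fy=5,interpolation=cv2.INTER_CUBIC))
E
```

```text
2.1 [ 0.5937 -0.061   0.2307] w 0.55 F [0.8 0.7 0.1] yaw tool y 0.02 z [-0.001  0.    -1.   ]
shift [-0.0011 -0.0006  0.0807]
[[325.1922621    0.         274.32278627]
 [  0.         325.1922621  203.77369585]
 [  0.           0.           1.        ]] [[ 9.99998517e-01 -9.73354067e-04 -1.42082460e-03 -5.92529533e-01]
 [ 5.59880222e-04  9.63896360e-01 -2.66277098e-01  9.38148437e-02]
 [ 1.62870956e-03  2.66275908e-01  9.63895476e-01 -3.62804158e-01]
 [ 0.00000000e+00  0.00000000e+00  0.00000000e+00  1.00000000e+00]]
```

View pics/w1.png

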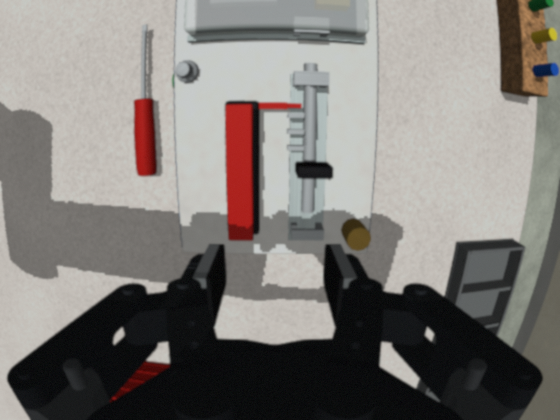

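View pics/s2.png

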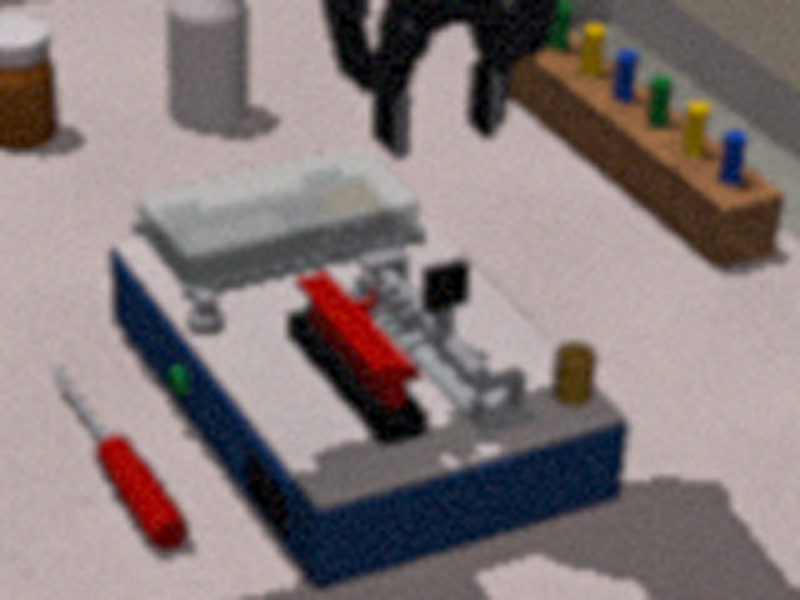

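The wrist view shows the pad at (227–257, 101–239), the knob at (296–332, 162–178) and the fingertips near (212,250) and (337,250). The side view shows the fingers clear above the tester. I'll check the positions with the fisheye model.

Run:
```python
from h import *
f=np.load('wrist.npz');K=f['K'];Ti=np.linalg.inv(f['T'])
def w(u,v,z):
    a,b=u-K[0,2],v-K[1,2];r=np.hypot(a,b);t=r/K[0,0]
    d=Ti[:3,:3]@np.array([np.sin(t)*a/r,-np.sin(t)*b/r,-np.cos(t)]);c=Ti[:3,3]
    return np.round((c+d*(z-c[2])/d[2])*1000,1)
for n,u,v,z in[('knobtopfar',313,162,.132),('knobL',296,165,.132),('knobR',331,165,.132),('padtop',242,102,.112),('padbot',240,238,.112),('padL',227,170,.112),('padR',254,170,.112),('tipL',218,248,.235),('tipR',331,248,.235)]:print(n,w(u,v,z))
b=f['d'][205:240,240];print(Ti[:3,3])
```

```text
knobtopfar [621.8 -28.6 132. ]
knobL [609. -31. 132.]
knobR [635.6 -30.8 132. ]
padtop [567.   17.3 112. ]
padbot [562.8 -97.5 112. ]
padL [553.8 -38.  112. ]
padR [576.1 -38.1 112. ]
tipL [566.4 -54.2 235. ]
tipR [619.3 -54.2 235. ]
[0.59306703 0.00560148 0.37384415]
```

Request:
{"op": "step_arm", "data": {
  "commands": [
    {"fingers": -0.1, "dx": 0, "dy": 0, "dz": 0.04, "roll": 0},
    {"fingers": -0.1, "dx": 0, "dy": 0, "dz": 0.08, "roll": 0},
    {"fingers": -0.1, "dx": 0, "dy": 0, "dz": 0.11, "roll": 0},
    {"fingers": -0.1, "dx": 0, "dy": 0, "dz": 0.112, "roll": 0},
    {"fingers": -0.1, "dx": 0, "dy": 0, "dz": 0.112, "roll": 0}
  ]
}}

```text
time: 2.82
tool_pos: [0.5938, -0.0592, 0.1201]
tcp_rot: [2.218, 2.224, 0.001]
wrist_force: [0.1, 0.2, 0.2]
width: 0.55
grip_force: 0.0
```

Request:
{"op": "step_arm", "data": {
  "commands": [
    {"fingers": -0.1, "dx": 0, "dy": 0, "dz": 0.004, "roll": 0},
    {"fingers": -0.1, "dx": 0, "dy": 0, "dz": 0.004, "roll": 0},
    {"fingers": -0.1, "dx": 0, "dy": 0, "dz": 0.004, "roll": 0}
  ]
}}

```text
time: 3.2
tool_pos: [0.5939, -0.0596, 0.116]
tcp_rot: [2.218, 2.223, 0.001]
wrist_force: [-0.0, 0.1, 0.8]
width: 0.546
grip_force: 0.0
```

Request:
{"op": "step_arm", "data": {
  "commands": [
    {"fingers": -0.1, "dx": 0, "dy": 0, "dz": 0.004, "roll": 0},
    {"fingers": -0.1, "dx": 0, "dy": 0, "dz": 0.004, "roll": 0},
    {"fingers": -0.1, "dx": 0, "dy": 0, "dz": 0.004, "roll": 0}
  ]
}}

```text
time: 3.58
tool_pos: [0.5933, -0.0596, 0.1111]
tcp_rot: [-2.219, -2.224, 0.0]
wrist_force: [-0.3, -0.8, 0.5]
width: 0.551
grip_force: 0.0
```

Request:
{"op": "step_arm", "data": {
  "commands": [
    {"fingers": -0.1, "dx": 0, "dy": 0, "dz": 0.003, "roll": 0},
    {"fingers": -0.1, "dx": 0, "dy": 0, "dz": 0.003, "roll": 0},
    {"fingers": -0.1, "dx": 0, "dy": 0, "dz": 0.003, "roll": 0}
  ]
}}

```text
time: 3.95
tool_pos: [0.5938, -0.0596, 0.1087]
tcp_rot: [2.218, 2.224, 0.001]
wrist_force: [0.1, -0.9, 1.3]
width: 0.549
grip_force: 1.0
```

Request:
{"op": "step_arm", "data": {
  "commands": [
    {"fingers": -0.1, "dx": 0, "dy": 0, "dz": 0.003, "roll": 0},
    {"fingers": -0.1, "dx": 0, "dy": 0, "dz": 0.003, "roll": 0},
    {"fingers": -0.1, "dx": 0, "dy": 0, "dz": 0.003, "roll": 0}
  ]
}}

```text
time: 4.32
tool_pos: [0.5937, -0.0596, 0.1056]
tcp_rot: [2.218, 2.224, 0.0]
wrist_force: [1.2, 0.3, 4.7]
width: 0.549
grip_force: 1.8
```

Request:
{"op": "step_arm", "data": {
  "commands": [
    {"fingers": -0.1, "dx": 0, "dy": 0, "dz": 0.002, "roll": 0},
    {"fingers": -0.1, "dx": 0, "dy": 0, "dz": 0.002, "roll": 0},
    {"fingers": -0.1, "dx": 0, "dy": 0, "dz": 0.002, "roll": 0}
  ]
}}

```text
time: 4.7
tool_pos: [0.5937, -0.0597, 0.1035]
tcp_rot: [2.218, 2.224, 0.0]
wrist_force: [0.9, -0.7, 4.2]
width: 0.546
grip_force: 2.3
```

Request:
{"op": "step_arm", "data": {
  "commands": [
    {"fingers": -0.1, "dx": 0, "dy": 0, "dz": 0.002, "roll": 0},
    {"fingers": -0.1, "dx": 0, "dy": 0, "dz": 0.002, "roll": 0},
    {"fingers": -0.1, "dx": 0, "dy": 0, "dz": 0.002, "roll": 0}
  ]
}}

```text
time: 5.08
tool_pos: [0.5937, -0.0597, 0.1017]
tcp_rot: [2.218, 2.224, 0.0]
wrist_force: [0.3, -0.8, 5.9]
width: 0.549
grip_force: 2.8
```

Run:
```python
from h import *
for i in range(6): 
    s=read_state();print(np.round(s['wrist_force'],1),np.round(s['tool_pos'],4),s['width'].round(3));p=grab('side') 
cv2.imwrite('pics/s3.png',cv2.resize(p[160:240,265:345],None,fx=7.5,fy=7.5,interpolation=cv2.INTER_CUBIC))
```

```text
Traceback (most recent call last):
AttributeError: 'float' object has no attribute 'round'
```

Request:
{"op": "step_arm", "data": {
  "commands": [
    {"fingers": -0.1, "dx": 0, "dy": 0, "dz": 0.001, "roll": 0},
    {"fingers": -0.1, "dx": 0, "dy": 0, "dz": 0.0012, "roll": 0},
    {"fingers": -0.1, "dx": 0, "dy": 0, "dz": 0.0012, "roll": 0},
    {"fingers": -0.1, "dx": 0, "dy": 0, "dz": 0.0012, "roll": 0}
  ]
}}

```text
time: 5.58
tool_pos: [0.5937, -0.0597, 0.1006]
tcp_rot: [2.218, 2.224, 0.0]
wrist_force: [0.2, -0.7, 5.7]
width: 0.55
grip_force: 3.0
```

Run:
```python
from h import *
for i in range(5): 
    s=read_state();print(np.round(s['wrist_force'],1),np.round(s['tool_pos'],4),np.round(s['grip_force'],2));p=grab('side') 
cv2.imwrite('pics/s3.png',cv2.resize(p[160:240,265:345],None,fx=7.5,fy=7.5,interpolation=cv2.INTER_CUBIC))
```

```text
[ 0.2 -0.7  5.7] [ 0.5937 -0.0597  0.1006] 3.02
[-0.3 -1.2  6.2] [ 0.5938 -0.0597  0.1006] 3.02
[ 0.1 -0.3  6.2] [ 0.5937 -0.0597  0.1006] 3.02
[-0.3 -0.6  5.1] [ 0.5937 -0.0597  0.1006] 3.02
[ 0.7 -0.3  6.3] [ 0.5938 -0.0597  0.1006] 3.02
```

View pics/s3.png

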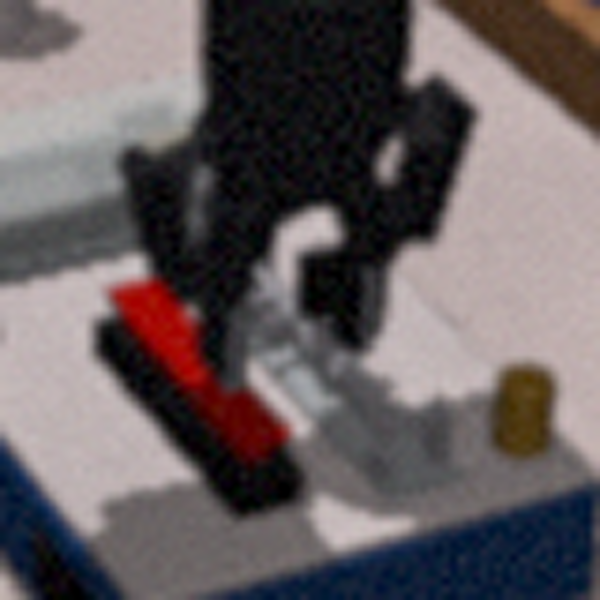

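The left finger (tip near (230,385)) holds the pad down, with about 6 N meaning about 8 mm. The right finger (near (365,330)) stands behind the knob, so I'll slide now.

Request:
{"op": "step_arm", "data": {
  "commands": [
    {"fingers": -0.1, "dx": 0.005, "dy": 0, "dz": 0.0, "roll": 0},
    {"fingers": -0.1, "dx": 0.01, "dy": 0, "dz": 0.0, "roll": 0},
    {"fingers": -0.1, "dx": 0.015, "dy": 0, "dz": 0.0, "roll": 0},
    {"fingers": -0.1, "dx": 0.018, "dy": 0, "dz": 0.0, "roll": 0},
    {"fingers": -0.1, "dx": 0.018, "dy": 0, "dz": 0.0, "roll": 0}
  ]
}}

```text
time: 6.45
tool_pos: [0.5938, -0.043, 0.1006]
tcp_rot: [2.216, 2.223, -0.002]
wrist_force: [0.5, -4.5, 6.7]
width: 0.552
grip_force: 3.7
```

Pushing force is about 4 N, and the catch is still held down.

Request:
{"op": "step_arm", "data": {
  "commands": [
    {"fingers": -0.1, "dx": 0.005, "dy": 0, "dz": 0.0, "roll": 0},
    {"fingers": -0.1, "dx": 0.01, "dy": 0, "dz": 0.0, "roll": 0},
    {"fingers": -0.1, "dx": 0.015, "dy": 0, "dz": 0.0, "roll": 0},
    {"fingers": -0.1, "dx": 0.02, "dy": 0, "dz": 0.0, "roll": 0},
    {"fingers": -0.1, "dx": 0.025, "dy": 0, "dz": 0.0, "roll": 0},
    {"fingers": -0.1, "dx": 0.028, "dy": 0, "dz": 0.0, "roll": 0},
    {"fingers": -0.1, "dx": 0.028, "dy": 0, "dz": 0.0, "roll": 0}
  ]
}}

```text
time: 7.32
tool_pos: [0.594, -0.015, 0.1006]
tcp_rot: [2.216, 2.223, -0.001]
wrist_force: [0.7, -6.0, 4.9]
width: 0.552
grip_force: 3.6
```

Request:
{"op": "step_arm", "data": {
  "commands": [
    {"fingers": -0.1, "dx": 0.003, "dy": 0, "dz": 0.0, "roll": 0},
    {"fingers": -0.1, "dx": 0.005, "dy": 0, "dz": 0.0, "roll": 0},
    {"fingers": -0.1, "dx": 0.005, "dy": 0, "dz": 0.0, "roll": 0}
  ]
}}

```text
time: 7.7
tool_pos: [0.594, -0.0102, 0.1007]
tcp_rot: [2.216, 2.223, -0.002]
wrist_force: [0.8, -5.9, 4.8]
width: 0.545
grip_force: 3.9
```

Still at friction level, so I'll keep pushing in small steps until the force jumps at the end stop.

Request:
{"op": "step_arm", "data": {
  "commands": [
    {"fingers": -0.1, "dx": 0.002, "dy": 0, "dz": 0.0, "roll": 0},
    {"fingers": -0.1, "dx": 0.003, "dy": 0, "dz": 0.0, "roll": 0},
    {"fingers": -0.1, "dx": 0.003, "dy": 0, "dz": 0.0, "roll": 0}
  ]
}}

```text
time: 8.07
tool_pos: [0.594, -0.0074, 0.1007]
tcp_rot: [2.216, 2.223, -0.002]
wrist_force: [0.7, -6.5, 5.6]
width: 0.546
grip_force: 4.1
```

Request:
{"op": "step_arm", "data": {
  "commands": [
    {"fingers": -0.1, "dx": 0.002, "dy": 0, "dz": 0.0, "roll": 0},
    {"fingers": -0.1, "dx": 0.002, "dy": 0, "dz": 0.0, "roll": 0}
  ]
}}

```text
time: 8.32
tool_pos: [0.594, -0.0053, 0.1007]
tcp_rot: [2.216, 2.223, -0.002]
wrist_force: [1.4, -6.7, 5.6]
width: 0.551
grip_force: 4.1
```

Request:
{"op": "step_arm", "data": {
  "commands": [
    {"fingers": -0.1, "dx": 0.002, "dy": 0, "dz": 0.0, "roll": 0},
    {"fingers": -0.1, "dx": 0.002, "dy": 0, "dz": 0.0, "roll": 0}
  ]
}}

```text
time: 8.57
tool_pos: [0.594, -0.0048, 0.1007]
tcp_rot: [2.215, 2.221, -0.004]
wrist_force: [0.7, -11.9, 5.2]
width: 0.547
grip_force: 6.9
```

Request:
{"op": "step_arm", "data": {
  "commands": [
    {"fingers": -0.1, "dx": 0.002, "dy": 0, "dz": 0.0, "roll": 0},
    {"fingers": -0.1, "dx": 0.002, "dy": 0, "dz": 0.0, "roll": 0}
  ]
}}

```text
time: 8.82
tool_pos: [0.5941, -0.0047, 0.1008]
tcp_rot: [2.213, 2.22, -0.007]
wrist_force: [0.2, -16.6, 5.8]
width: 0.551
grip_force: 9.8
```

The force jump at y = -0.005 marks the end stop, where I expected it. Now I'll relieve the push and lift off.

Request:
{"op": "step_arm", "data": {
  "commands": [
    {"fingers": -0.1, "dx": 0, "dy": 0, "dz": 0, "roll": 0},
    {"fingers": -0.1, "dx": -0.003, "dy": 0, "dz": 0.0, "roll": 0},
    {"fingers": -0.1, "dx": -0.004, "dy": 0, "dz": 0.0, "roll": 0},
    {"fingers": -0.1, "dx": -0.004, "dy": 0, "dz": -0.005, "roll": 0},
    {"fingers": -0.1, "dx": -0.004, "dy": 0, "dz": -0.012, "roll": 0},
    {"fingers": -0.1, "dx": -0.006, "dy": 0, "dz": -0.03, "roll": 0},
    {"fingers": -0.1, "dx": -0.006, "dy": 0, "dz": -0.06, "roll": 0},
    {"fingers": -0.1, "dx": -0.006, "dy": 0, "dz": -0.1, "roll": 0}
  ]
}}

```text
time: 9.82
tool_pos: [0.5919, -0.0049, 0.1998]
tcp_rot: [-2.216, -2.222, 0.003]
wrist_force: [1.3, 0.2, 0.5]
width: 0.549
grip_force: 0.0
```

Request:
{"op": "step_arm", "data": {
  "commands": [
    {"fingers": -0.1, "dx": -0.03, "dy": 0, "dz": -0.03, "roll": 0},
    {"fingers": -0.1, "dx": -0.06, "dy": 0, "dz": -0.04, "roll": 0},
    {"fingers": -0.1, "dx": -0.06, "dy": 0, "dz": -0.04, "roll": 0}
  ]
}}

```text
time: 10.2
tool_pos: [0.594, -0.0667, 0.242]
tcp_rot: [2.22, 2.221, 0.003]
wrist_force: [0.3, 0.5, -0.3]
width: 0.554
grip_force: 0.0
```

```bash
python3 s.py
python3 - <<'E'
from h import *
p=grab('wrist');cv2.imwrite('pics/w4.png',cv2.resize(p[20:300,150:430],None,fx=2.1,fy=2.1))
p=grab('side');cv2.imwrite('pics/s4.png',cv2.resize(p[160:240,265:345],None,fx=7.5,fy=7.5,interpolation=cv2.INTER_CUBIC))
E
```

```text
10.2 [ 0.594  -0.0667  0.242 ] w 0.554 F [ 0.3  0.5 -0.3] yaw tool y 0.02 z [ 0.002  0.    -1.   ]
```

View pics/w4.png

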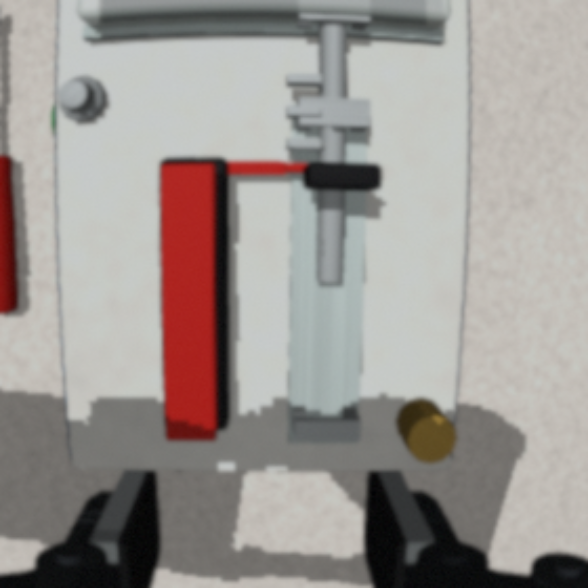

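View pics/s4.png

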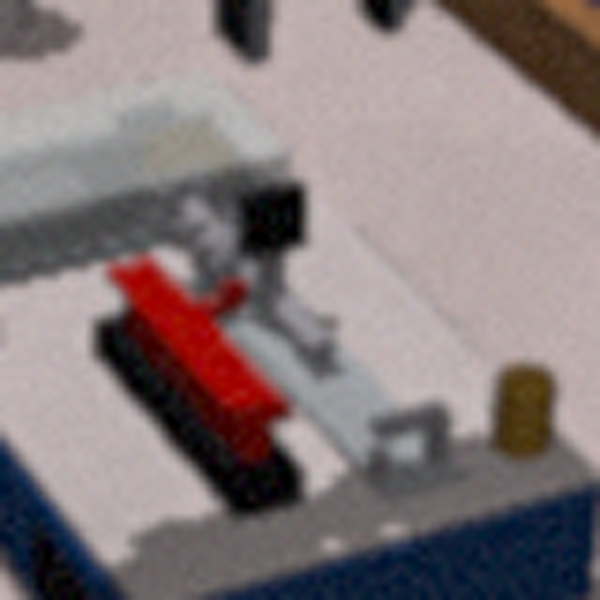

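The wrist view shows the bolt tip in the keeper (about (335,25)), the last tooth past the red catch arm (tooth y≈143, arm y≈168) and the knob at (342,177). The side view shows the pad fully up, the weight unmoved and the gripper clear.

```bash
python3 -c "
from workcell import *
print(finish_job())"
```

```text
the job is handed in; nothing more can be done
None
```

The job is handed in: the bolt is home in the keeper, the catch is back up behind its last tooth, the loose things in the final pictures were not visibly moved, and the gripper is clear; the hand-in returned no verdict.

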